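# True up a cupboard door's handle with a square

## Robot

A 6-joint arm with a two-finger parallel gripper is mounted at the origin on the work surface. World frame = base frame: x ahead of the robot, y to its left, z up, the work surface at z = 0. Lengths are in mm, angles in rad, forces in N, time in s.
With the tool pointing down it reaches from about 300 to 775 mm from the base axis. Payload 14.6 kg.
Tool frame: the origin (TCP) lies at the very end of the fingers, on their centre line; the grasp point (between the pads) lies 19 mm behind it; z points along the fingers, y is the line along which they close (so a half turn about z gives the same grasp; the last joint's range is limited). The gripper opens to 94 mm and grips with 3 to 60 N. Pads are 16 mm wide; open, the fingers measure 119 mm over their backs; the gripper's body (75 mm by 177 mm) begins 78 mm behind the grasp point.
Start: joints at [-1.385, 0.3, 1.521, -0, 1.321, -0.067], TCP at [137.557, -532.51, 205.446] pointing down, gripper open.
Joint ranges: [-3.03, 3.03], [-0.79, 2.21], [0.23, 2.52], [-1.04, 4.18], [0, 3.07], [-2.55, 2.55]. Speed limits (rad/s): [2.22, 2.22, 2.57, 3.14, 3.14, 3.14].

## Interface

Orientations are given as [roll, pitch, yaw] about the fixed x, y, z axes, in that order (R = Rz(yaw) Ry(pitch) Rx(roll)).
In Python, from cell import manip gives the robot as it stands. The module is installed in compiled form; this text tells all that it offers.
- The arm moves only by the shell command python3 -m inch 'ROWS' [FORCE]. ROWS is JSON, a list of rows, each an object of numbers: "gripper": the opening, from 0 (shut) to 1 (fully open); "dx", "dy", "dz": the shift along the world's x, y, z in m; "wx", "wy", "wz": the turn, a rotation vector about the world's x, y, z in degrees. A call has exactly 5 rows; each row is the pose to reach, as a shift and turn from the pose commanded when the call began; what a row does not reach only later rows make up. A row lasts 1/12 s, in which the tool goes at most 41.7 mm and 7.16 degrees, less where a joint would pass 70% of its speed; a pose out of reach is approached as far as the arm can. A call with a gripper value outside its range is refused whole. The fingers move at their own pace and stop on an object; FORCE is the grip in N (left out, the last holds). Time passes only in rows, so rows that repeat a pose let the fingers close, or fill a call up. It gives the time, the measured TCP pose, the force, the opening and the grip force at its end, in the units of the state.
- manip.read_state(): the state, without advancing time (a new reading comes with each control period).
- manip.camera(name): name is "scene" or "top"; returns the picture (480x640x3 uint8, blue, green, red); there is no depth.
- manip.camera_info(name): a dict with "camera_matrix" (3x3 intrinsics, pixels), "R" (3x3) and "t" (3): a world point X has camera coordinates R X + t. Camera axes: x right, y down, z forward; pixel columns grow to the right and rows downward; lengths in mm; the calibration is good to about 2 mm. A picture is of the moment at which its call begins. camera_info takes no time and is no camera call.
- manip.sign_off(): hands the job in; it is judged then, once.
The state is a dict: "clock": time; "joints": joint angles; "qd": joint speeds; "effort": joint torques, N m; "eef_pos": TCP position; "eef_rot": TCP orientation; "wrist_force": force on the tool from outside, world axes, zero at the start; "moment": the same for the moment, N m; "finger_gap": finger opening in mm; "finger_force": force on a finger pad.
Only numpy, scipy, OpenCV 4.12 (cv2) and the standard library are available. Lean on these libraries where they do the work, as an engineer would, in place of code of your own. Each camera call takes 0.05 s, during which the arm holds its last target. There are 200 camera calls.

## Task

The bar handle on the white cupboard door is held by one screw only and hangs crooked. Stand the metal square's thick stock on the worktop beside the door's near edge, press it firmly home so that it is flush along that edge, and then, keeping it flush, slide the square along the edge towards the handle so that its blade swings the handle round until both handle feet lie flush along the blade and the screwed foot stops it. Leave the square standing there, let go, move only the handle with the square (do not touch it with the gripper), and leave the other things where they are.

Things in the scene. Friction and masses are not known exactly. Their poses are not given: they have to be found in the camera images.
- door: White cupboard door lying flat and fixed on the dark worktop, 240 (its x) x 340 (its y) x 18 mm. Origin: centre of its underside. The straight near edge to use is its face x = -120 mm, running along its y, facing roughly towards the robot.
- edge_mid (a point): Middle of the door's near edge, on the outer face, half way up the 18 mm thickness.
- swivel (a joint): Angle of the handle on the door in rad: 0 = square to the near edge (handle along the door's x); positive = the free foot, the one farther from the near edge, swung towards the door's -y. It turns stiffly (about 0.12 N m) and stays where it is left.
- handle: Steel bar handle on the door: bar 126 x 10 x 10 mm, top 36 mm above the door's face, on two feet 10 x 10 x 26 mm, 96 mm apart. Origin: underside of the screwed foot, on which it swivels, 32 mm in from the near edge, at y = +90 mm of the door, on its top face. x runs along the bar to the free foot. When true, its side lies at y = +85 mm of the door.
- handle_free_foot (a point): Centre of the underside of the handle's free (unscrewed) foot, the one farther from the near edge.
- square: L-shaped metal square, 0.4 kg, standing on its stock: a grey metal block 24 (x) x 120 (y) x 46 mm high, gripped across the 24 mm. Origin: centre of the stock's underside. Blade: bright strip from the stock's working face x = +12 to x = 162 mm, y = 35 to 60 mm, 3 mm thick, underside 20 mm up, so it passes over the 18 mm door. Its outer edge y = +60 mm goes along the handle.
- stock_heel (a point): Point on the stock's working face (x = +12 mm of the square) at the blade end (y = +60 mm), 9 mm above the underside.
- stock_toe (a point): Point on the stock's working face at the other end (y = -60 mm), 9 mm above the underside.
- blade_root (a point): Point on the blade's outer edge 8 mm out from the stock's working face.
- blade_tip (a point): Point on the blade's outer edge at its far end.
- screwdriver: Screwdriver, up to about 30 mm thick, lying across the far part of the door, about 87 mm beyond its centre; leave alone.
- spare_handle: A second bar handle like the one on the door, standing on its feet loose on the worktop between robot and door; leave alone. Origin at one foot.
- screw_tray: Grey open tray 90 x 120 x 30 mm at the left; leave alone.
- mug: White mug 90 mm high at the left; leave alone.
- level: Aluminium spirit level, 400 x 22 x 50 mm, left of the door; leave alone.
- tape: Black tape measure 50 x 65 x 38 mm near the robot; leave alone.
- glue: White bottle, 44 mm across and 130 mm high, far right; leave alone.
There are look-alikes about, which are no part of the job. There is more than one size of the square; the one meant has the size given above.

How it is judged:
By the outcome, as a careful person would: the job done as asked, in the order asked, and still so for the second after the job is handed in, with the robot touching nothing.
It also fails if it takes over 54 s, if anything falls off the work surface, if the arm or the gripper's body presses on something with over 40 N, if the wrist force passes 120 N, or if a joint passes its speed limit or range.

## Working session

There is one attempt and no reset: what is moved stays moved. The work goes in short steps, Python scripts to look and compute and a shell command to move; the robot and the scene stay as the last step left them, time stands still between calls to the robot, and variables do not carry over. Pictures are saved under pics/ and viewed, at most 10 in all, crops included, and the job is handed in when it is done.

```bash
mkdir -p pics; python3 - <<'E'
from cell import manip
import cv2
for n in("scene","top"):
    im=manip.camera(n);cv2.imwrite(f"pics/{n}0.png",im)
    i=manip.camera_info(n);print(n,i)
s=manip.read_state();print(s)
E
```

```text
scene {'camera_matrix': array([[540.60472057,   0.        , 311.73944311],
       [  0.        , 540.60472057, 246.12282463],
       [  0.        ,   0.        ,   1.        ]]), 'R': array([[-0.48902651,  0.87221252, -0.0099193 ],
       [ 0.46519436,  0.25116883, -0.84882768],
       [-0.73786671, -0.41971364, -0.52857656]]), 't': array([ 240.7432225 , -180.11814452, 1656.23633581])}
top {'camera_matrix': array([[504.84601789,   0.        , 331.50996289],
       [  0.        , 504.84601789, 235.01282713],
       [  0.        ,   0.        ,   1.        ]]), 'R': array([[ 0.0279271 , -0.99959056, -0.00622773],
       [-0.99867956, -0.02763182, -0.04330845],
       [ 0.04311864,  0.00742898, -0.99904234]]), 't': array([  -7.4454844 ,  497.10260111, 1410.52070527])}
{'clock': 0.1, 'joints': array([-1.38463767e+00,  3.00381555e-01,  1.52153658e+00, -3.49909948e-05,
        1.32069853e+00, -6.66175902e-02]), 'qd': array([ 0.00046555,  0.00081214, -0.00289303, -0.00051937, -0.00086022,
        0.00022672]), 'effort': array([ 1.45580070e-03, -5.32646549e+01, -3.53282619e+01,  7.10033672e-02,
        2.34873604e-02, -6.36949471e-05]), 'eef_pos': array([ 137.48489301, -532.28791728,  204.95427412]), 'eef_rot': array([-3.14056866e+00, -3.43479792e-05,  2.52784909e-01]), 'wrist_force': array([-0.6753315 , -0.37124489, -0.43181246]), 'moment': array([ 0.00425712, -0.00177825, -0.03035204]), 'finger_force': 0.0, 'finger_gap': 94.03986593323482}
```

View pics/scene0.png

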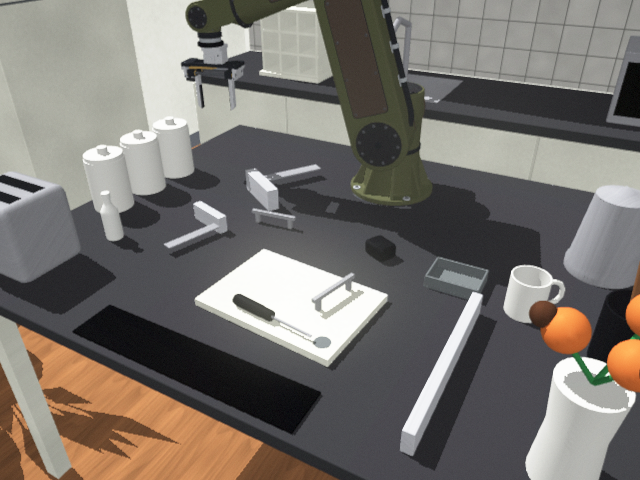

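View pics/top0.png

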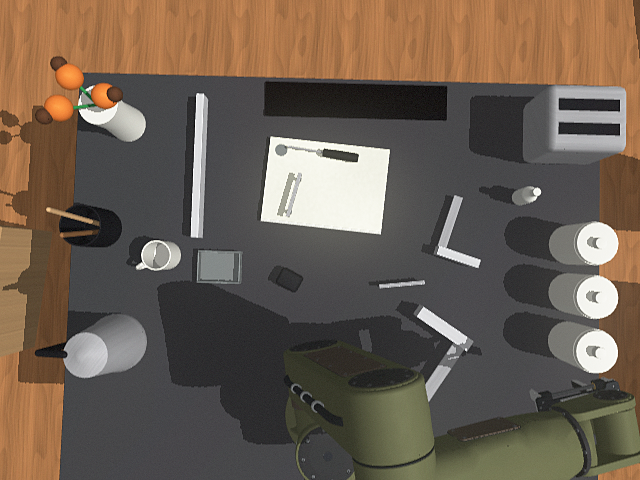

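The first pictures give two candidates for the square: A, with its stock at top (437,250)–(480,265) and blade to (458,197), and B, with its stock at top (418,310)–(468,347) and blade to (430,395). A's stock scales to about 122 mm and B's to about 167 mm, so I choose A. The handle on the door is at top (290,195), and the spare one on the worktop at (400,284). Next I check A and the door in close crops.

```bash
cat > h.py <<'E'
import numpy as np, cv2
from cell import manip
def crop(im,x0,y0,w,h,s,step=10):
    c=cv2.resize(im[y0:y0+h,x0:x0+w],None,fx=s,fy=s,interpolation=cv2.INTER_CUBIC)
    for x in range(-(-x0//step)*step,x0+w,step):
        X=int((x-x0+.5)*s);cv2.line(c,(X,0),(X,8),(0,0,255),1);cv2.putText(c,str(x),(X,18),0,.35,(0,0,255),1)
    for y in range(-(-y0//step)*step,y0+h,step):
        Y=int((y-y0+.5)*s);cv2.line(c,(0,Y),(8,Y),(0,0,255),1);cv2.putText(c,str(y),(10,Y+4),0,.35,(0,0,255),1)
    return c
I={n:manip.camera_info(n) for n in("scene","top")}
def P(n): i=I[n]; return i["camera_matrix"]@np.c_[i["R"],i["t"]]
def proj(n,X): p=P(n)@np.r_[X,1]; return p[:2]/p[2]
def plane(n,uv,z):
    i=I[n];d=i["R"].T@np.linalg.solve(i["camera_matrix"],[uv[0],uv[1],1.]);c=-i["R"].T@i["t"]
    return c+d*(z-c[2])/d[2]
def tri(us,ut):
    X=cv2.triangulatePoints(P("scene"),P("top"),np.array(us,float),np.array(ut,float))[:,0];return X[:3]/X[3]
E
python3 - <<'E'
from h import *
s=cv2.imread("pics/scene0.png");t=cv2.imread("pics/top0.png")
a=np.zeros((600,800,3),np.uint8)
def put(c,x,y):a[y:y+c.shape[0],x:x+c.shape[1]]=c
put(crop(t,430,190,56,84,7),0,0);put(crop(s,160,198,72,58,5),400,0);
put(crop(s,235,160,90,70,4),400,300)
cv2.imwrite("pics/sq.png",a)
cv2.imwrite("pics/door.png",crop(t,252,130,145,110,5.4))
E
```

```text
(no output)
```

View pics/sq.png

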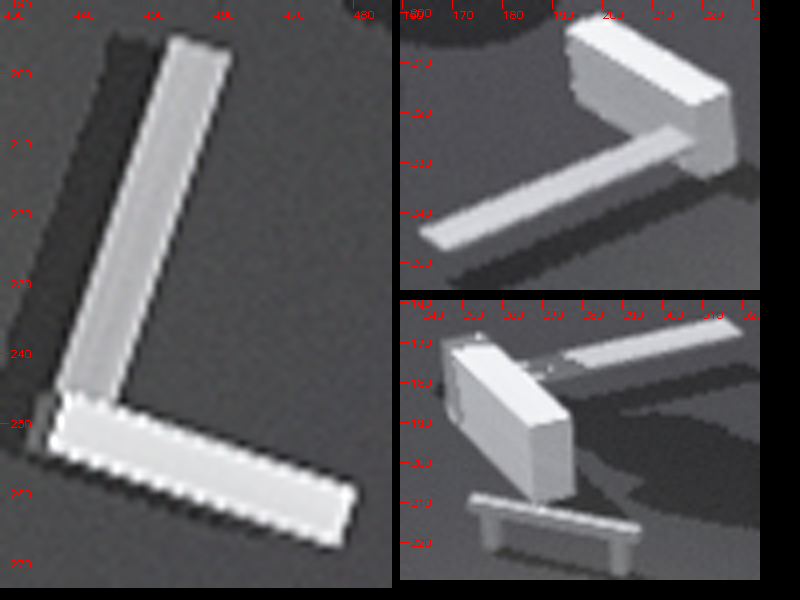

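View pics/door.png

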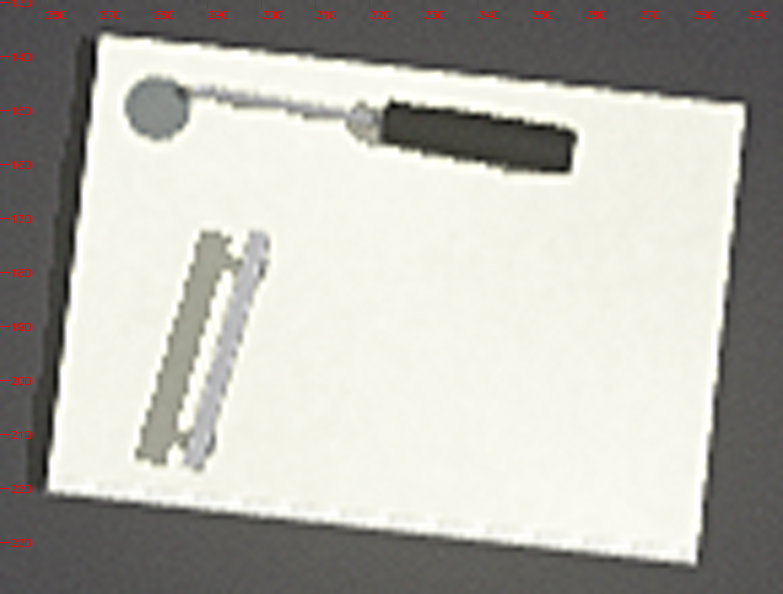

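Crop check: A's stock top corners are at top (438.4,245.2), (480.4,259.2), (478.2,267.8) and (436.6,253.4). In the scene view its working-face corners are at (218.1,218.9) and (193.9,203.1). The door's near corners are at top (260.2,220.4) and (380.6,234.1), and the handle bar runs (287.6,215.6)–(299.3,173).

```bash
python3 - <<'E'
from h import *
np.set_printoptions(precision=1,suppress=True)
for a,b in(((218.1,218.9),(438.4,245.2)),((193.9,203.1),(480.4,259.2)),((168.5,247.5),(454.1,194.5))):print("tri",tri(a,b))
c=[plane("top",p,46) for p in((438.4,245.2),(480.4,259.2),(478.2,267.8),(436.6,253.4))]
print("sq",c);print("centre",sum(c)/4,"len",[np.linalg.norm(c[i]-c[(i+1)%4]) for i in range(4)])
v=c[0]-c[1]+c[3]-c[2];print("yaw sq",np.degrees(np.arctan2(v[1],v[0]))-90)
t=plane("top",(454.1,194.5),23);r=c[0];print("blade yaw",np.degrees(np.arctan2(*(t-r)[1::-1])),np.linalg.norm(t-r))
d=[plane("top",p,18) for p in((260.2,220.4),(380.6,234.1),(389.6,148.6),(269.6,135.6))]
print("door",d,[np.linalg.norm(d[i]-d[(i+1)%4]) for i in range(4)])
v=d[0]-d[1]+d[3]-d[2];yd=np.arctan2(v[1],v[0])-np.pi/2;w=d[3]-d[0]+d[2]-d[1];print("yaw door",np.degrees(yd),np.degrees(np.arctan2(w[1],w[0])))
D=sum(d)/4;R=np.array([[np.cos(yd),-np.sin(yd)],[np.sin(yd),np.cos(yd)]])
print("D",D)
h=[plane("top",p,54) for p in((287.6,215.6),(299.3,173))];print("handle in door",[R.T@(q-D)[:2] for q in h])
for y in(-40,25):print("sq target",y,D[:2]+R@np.array([-132,y]))
E
```

```text
tri [ 475.7 -287.1   46.7]
tri [ 439.2 -400.1   48.7]
tri [ 618.8 -332.3   24.7]
sq [array([ 475.8, -287.4,   46. ]), array([ 440.7, -402.8,   46. ]), array([ 417. , -397.1,   46. ]), array([ 453.2, -282.9,   46. ])]
centre [ 446.7 -342.5   46. ] len [np.float64(120.59994751167686), np.float64(24.30555427358365), np.float64(119.82068893206262), np.float64(23.02598341242673)]
yaw sq -17.239085503569086
blade yaw -17.709905109118736 152.54186655618074
door [array([532.3, 207.6,  18. ]), array([ 503.2, -131. ,   18. ]), array([ 745.1, -150.6,   18. ]), array([773.2, 189.1,  18. ])] [np.float64(339.7840328127113), np.float64(242.76541039794031), np.float64(340.9072685791092), np.float64(241.56909111663813)]
yaw door -4.819216231898387 -4.504374049953504
D [638.4  28.8  18. ]
handle in door [array([-101.4,   90.6]), array([18.7, 72.3])]
sq target -40 [503.6   0. ]
sq target 25 [509.   64.8]
```

A's centre is at (447,-342) with its top at about 47 mm and a yaw of -17.4°. The door's yaw is -4.7° and the handle's swivel about +8.6°. I move above the square now.

```bash
python3 -m inch '[{"gripper":1,"dx":0.031,"dy":0.019,"wz":6},{"gripper":1,"dx":0.062,"dy":0.038,"wz":12},{"gripper":1,"dx":0.093,"dy":0.057,"wz":18},{"gripper":1,"dx":0.124,"dy":0.076,"wz":24},{"gripper":1,"dx":0.155,"dy":0.095,"wz":30}]' 50
python3 -m inch '[{"gripper":1,"dx":0.035,"dy":0.022,"wz":6},{"gripper":1,"dx":0.07,"dy":0.044,"wz":12},{"gripper":1,"dx":0.105,"dy":0.066,"wz":18},{"gripper":1,"dx":0.14,"dy":0.088,"wz":24},{"gripper":1,"dx":0.154,"dy":0.095,"wz":28}]' 50
```

```text
validation failed for argument at $[0]...
validation failed for argument at $[0]...
```

```bash
python3 -m inch '[{"gripper":1,"dz":-0.03},{"gripper":1,"dz":-0.06},{"gripper":1,"dz":-0.09},{"gripper":1,"dz":-0.11},{"gripper":1,"dz":-0.11}]'
python3 - <<'E'
from h import *
print(manip.read_state()["eef_rot"])
s=manip.camera("scene");t=manip.camera("top")
cv2.imwrite("pics/s1.png",s)
a=np.zeros((500,800,3),np.uint8)
c=crop(s,150,150,100,110,4);d=crop(t,420,180,80,110,4.5)
a[:c.shape[0],:c.shape[1]]=c;a[:d.shape[0],420:420+d.shape[1]]=d
cv2.imwrite("pics/above.png",a)
E
```

```text
[-3.14056866e+00 -3.43479792e-05  2.52784909e-01]validation failed for argument at $[0]...
```

View pics/above.png

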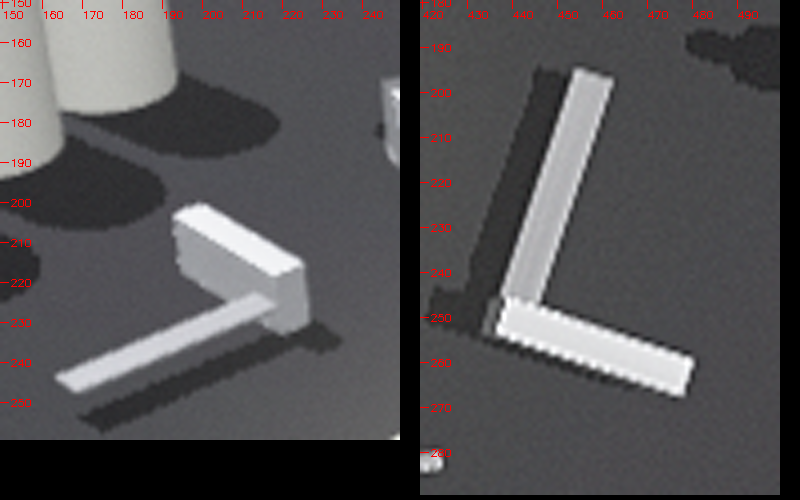

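The rows were refused, so nothing moved and the picture shows the square untouched. I retry with every key given.

```bash
python3 -m inch '[{"gripper":1,"dx":0.031,"dy":0.019,"dz":0,"wx":0,"wy":0,"wz":6},{"gripper":1,"dx":0.062,"dy":0.038,"dz":0,"wx":0,"wy":0,"wz":12},{"gripper":1,"dx":0.093,"dy":0.057,"dz":0,"wx":0,"wy":0,"wz":18},{"gripper":1,"dx":0.124,"dy":0.076,"dz":0,"wx":0,"wy":0,"wz":24},{"gripper":1,"dx":0.155,"dy":0.095,"dz":0,"wx":0,"wy":0,"wz":30}]' 50
```

```text
clock: 0.62
eef_pos: [293.7, -436.3, 205.4]
eef_rot: [-3.141, -0.0, 0.781]
wrist_force: [0.4, -0.3, -0.4]
finger_gap: 94.1
finger_force: 0.0
```

```bash
python3 -m inch '[{"gripper":1,"dx":0.035,"dy":0.022,"dz":0,"wx":0,"wy":0,"wz":6},{"gripper":1,"dx":0.07,"dy":0.044,"dz":-0.02,"wx":0,"wy":0,"wz":12},{"gripper":1,"dx":0.105,"dy":0.066,"dz":-0.04,"wx":0,"wy":0,"wz":18},{"gripper":1,"dx":0.14,"dy":0.088,"dz":-0.06,"wx":0,"wy":0,"wz":24},{"gripper":1,"dx":0.154,"dy":0.095,"dz":-0.08,"wx":0,"wy":0,"wz":28}]' 50
python3 - <<'E'
from h import *
s=manip.camera("scene");t=manip.camera("top");st=manip.read_state();print(st["eef_pos"],st["eef_rot"])
a=np.zeros((500,800,3),np.uint8)
c=crop(s,150,150,100,110,4);d=crop(t,420,180,80,110,4.5)
a[:c.shape[0],:c.shape[1]]=c;a[:d.shape[0],420:420+d.shape[1]]=d
cv2.imwrite("pics/above2.png",a)
E
```

```text
clock: 1.03
eef_pos: [449.1, -340.8, 125.7]
eef_rot: [3.139, 0.001, 1.272]
wrist_force: [0.4, -0.9, -0.1]
finger_gap: 94.1
finger_force: 0.0
[ 447.82287225 -339.17972893  121.39469936] [-3.13625425e+00 -2.74160192e-03  1.27166157e+00]
```

View pics/above2.png

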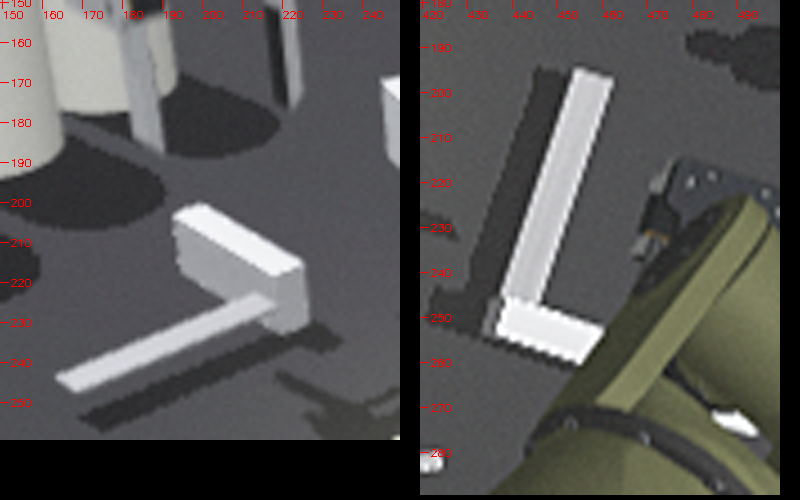

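In the scene view the fingers, at (186,185) and (222,175), straddle the stock, and in top the square has not moved. I descend and close.

```bash
python3 -m inch '[{"gripper":1,"dx":0,"dy":0,"dz":-0.03,"wx":0,"wy":0,"wz":0},{"gripper":1,"dx":0,"dy":0,"dz":-0.06,"wx":0,"wy":0,"wz":0},{"gripper":1,"dx":0,"dy":0,"dz":-0.085,"wx":0,"wy":0,"wz":0},{"gripper":1,"dx":0,"dy":0,"dz":-0.103,"wx":0,"wy":0,"wz":0},{"gripper":1,"dx":0,"dy":0,"dz":-0.103,"wx":0,"wy":0,"wz":0}]'
for i in 1 2; do python3 -m inch '[{"gripper":0,"dx":0,"dy":0,"dz":0,"wx":0,"wy":0,"wz":0},{"gripper":0,"dx":0,"dy":0,"dz":0,"wx":0,"wy":0,"wz":0},{"gripper":0,"dx":0,"dy":0,"dz":0,"wx":0,"wy":0,"wz":0},{"gripper":0,"dx":0,"dy":0,"dz":0,"wx":0,"wy":0,"wz":0},{"gripper":0,"dx":0,"dy":0,"dz":0,"wx":0,"wy":0,"wz":0}]' 50;done
```

```text
clock: 1.55
eef_pos: [444.7, -341.9, 19.5]
eef_rot: [-3.137, -0.002, 1.263]
wrist_force: [-0.8, -0.2, 0.0]
finger_gap: 93.9
finger_force: 0.0
clock: 1.97
eef_pos: [446.8, -342.8, 23.4]
eef_rot: [3.14, 0.001, 1.265]
wrist_force: [-0.4, 0.9, -0.4]
finger_gap: 64.3
finger_force: 0.0
clock: 2.38
eef_pos: [446.5, -342.5, 22.5]
eef_rot: [-3.142, -0.0, 1.265]
wrist_force: [-0.4, 0.5, -0.7]
finger_gap: 30.6
finger_force: 0.0
```

```bash
python3 -m inch '[{"gripper":0,"dx":0,"dy":0,"dz":0,"wx":0,"wy":0,"wz":0},{"gripper":0,"dx":0,"dy":0,"dz":0,"wx":0,"wy":0,"wz":0},{"gripper":0,"dx":0,"dy":0,"dz":0,"wx":0,"wy":0,"wz":0},{"gripper":0,"dx":0,"dy":0,"dz":0,"wx":0,"wy":0,"wz":0},{"gripper":0,"dx":0,"dy":0,"dz":0,"wx":0,"wy":0,"wz":0}]' 50
python3 -m inch '[{"gripper":0,"dx":0,"dy":0,"dz":0.01,"wx":0,"wy":0,"wz":0},{"gripper":0,"dx":0,"dy":0,"dz":0.025,"wx":0,"wy":0,"wz":0},{"gripper":0,"dx":0,"dy":0,"dz":0.04,"wx":0,"wy":0,"wz":0},{"gripper":0,"dx":0,"dy":0,"dz":0.055,"wx":0,"wy":0,"wz":0},{"gripper":0,"dx":0,"dy":0,"dz":0.06,"wx":0,"wy":0,"wz":0}]' 50

```

```text
clock: 2.8
eef_pos: [446.5, -342.5, 22.4]
eef_rot: [-3.141, -0.0, 1.265]
wrist_force: [0.5, 0.2, 0.6]
finger_gap: 23.7
finger_force: 50.0
clock: 3.22
eef_pos: [447.2, -343.0, 85.0]
eef_rot: [3.139, 0.001, 1.265]
wrist_force: [-0.2, -1.1, -3.0]
finger_gap: 24.0
finger_force: 50.0
```

```bash
python3 -m inch '[{"gripper":0,"dx":0.0,"dy":0.025,"dz":0,"wx":0,"wy":0,"wz":1},{"gripper":0,"dx":0.003,"dy":0.06,"dz":0,"wx":0,"wy":0,"wz":2},{"gripper":0,"dx":0.006,"dy":0.095,"dz":0,"wx":0,"wy":0,"wz":4},{"gripper":0,"dx":0.01,"dy":0.13,"dz":0,"wx":0,"wy":0,"wz":5},{"gripper":0,"dx":0.014,"dy":0.165,"dz":0,"wx":0,"wy":0,"wz":6}]'
python3 -m inch '[{"gripper":0,"dx":0.004,"dy":0.035,"dz":0,"wx":0,"wy":0,"wz":1.6},{"gripper":0,"dx":0.008,"dy":0.07,"dz":0,"wx":0,"wy":0,"wz":3.2},{"gripper":0,"dx":0.012,"dy":0.105,"dz":0,"wx":0,"wy":0,"wz":4.8},{"gripper":0,"dx":0.016,"dy":0.14,"dz":0,"wx":0,"wy":0,"wz":6.4},{"gripper":0,"dx":0.018,"dy":0.165,"dz":0,"wx":0,"wy":0,"wz":6.6}]'
python3 -m inch '[{"gripper":0,"dx":0,"dy":0.014,"dz":0,"wx":0,"wy":0,"wz":0},{"gripper":0,"dx":0,"dy":0.014,"dz":-0.015,"wx":0,"wy":0,"wz":0},{"gripper":0,"dx":0,"dy":0.014,"dz":-0.03,"wx":0,"wy":0,"wz":0},{"gripper":0,"dx":0,"dy":0.014,"dz":-0.03,"wx":0,"wy":0,"wz":0},{"gripper":0,"dx":0,"dy":0.014,"dz":-0.03,"wx":0,"wy":0,"wz":0}]'
python3 - <<'E'
from h import *
s=manip.camera("scene");t=manip.camera("top");st=manip.read_state();print(st["eef_pos"],st["eef_rot"])
a=np.zeros((600,800,3),np.uint8)
c=crop(s,200,220,200,100,4);d=crop(t,250,165,145,80,2.4)
a[:c.shape[0],:c.shape[1]]=c;a[400:400+d.shape[0],:d.shape[1]]=d
cv2.imwrite("pics/at.png",a)
E
```

```text
clock: 3.63
eef_pos: [460.2, -175.9, 82.3]
eef_rot: [-3.141, -0.0, 1.37]
wrist_force: [0.6, 0.9, -2.9]
finger_gap: 23.5
finger_force: 50.0
clock: 4.05
eef_pos: [478.3, -10.0, 82.4]
eef_rot: [-3.141, -0.0, 1.488]
wrist_force: [-1.1, -1.1, -3.3]
finger_gap: 23.6
finger_force: 50.0
clock: 4.47
eef_pos: [478.1, 1.5, 52.2]
eef_rot: [-3.14, 0.0, 1.485]
wrist_force: [0.2, -0.6, -3.3]
finger_gap: 23.8
finger_force: 50.0
[478.88866798   1.30461728  53.16965704] [ 3.14088791e+00 -1.80490606e-05  1.48466911e+00]
```

View pics/at.png

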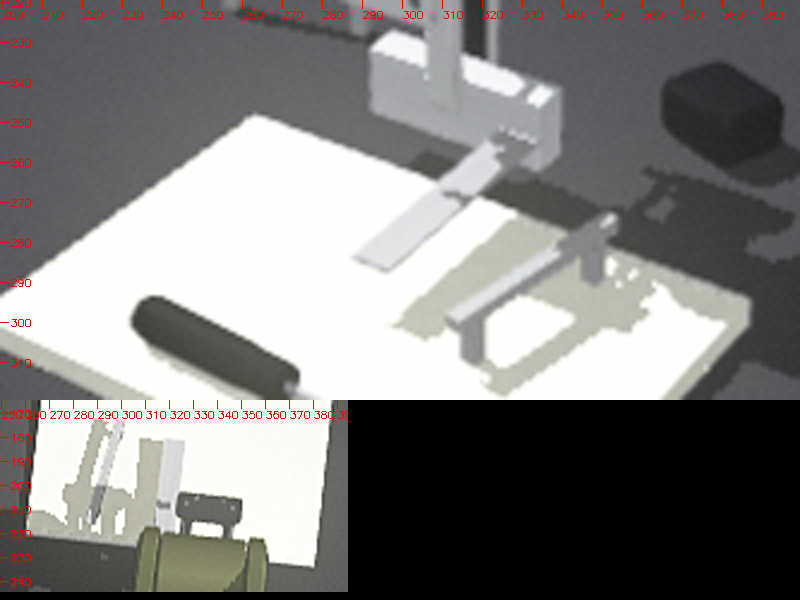

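The square is held level. In the scene view its blade lies over the door, tip at (290,284), with the stock in front of the near edge and clear of the handle. I lower it and then advance to the edge in small steps.

```bash
python3 -m inch '[{"gripper":0,"dx":0,"dy":0,"dz":-0.015,"wx":0,"wy":0,"wz":0},{"gripper":0,"dx":0,"dy":0,"dz":-0.025,"wx":0,"wy":0,"wz":0},{"gripper":0,"dx":0,"dy":0,"dz":-0.03,"wx":0,"wy":0,"wz":0},{"gripper":0,"dx":0,"dy":0,"dz":-0.03,"wx":0,"wy":0,"wz":0},{"gripper":0,"dx":0,"dy":0,"dz":-0.03,"wx":0,"wy":0,"wz":0}]'
python3 -m inch '[{"gripper":0,"dx":0.004,"dy":0,"dz":0,"wx":0,"wy":0,"wz":0},{"gripper":0,"dx":0.008,"dy":-0.0005,"dz":0,"wx":0,"wy":0,"wz":0},{"gripper":0,"dx":0.012,"dy":-0.001,"dz":0,"wx":0,"wy":0,"wz":0},{"gripper":0,"dx":0.016,"dy":-0.0013,"dz":0,"wx":0,"wy":0,"wz":0},{"gripper":0,"dx":0.018,"dy":-0.0015,"dz":0,"wx":0,"wy":0,"wz":0}]'
python3 -c "from cell import manip as m;print(m.read_state())"
```

```text
clock: 4.98
eef_pos: [478.7, 1.4, 22.6]
eef_rot: [3.142, -0.0, 1.485]
wrist_force: [1.1, -0.6, -2.9]
finger_gap: 23.4
finger_force: 50.0
clock: 5.4
eef_pos: [497.2, -0.1, 22.5]
eef_rot: [3.141, -0.0, 1.485]
wrist_force: [0.2, -0.1, -2.9]
finger_gap: 23.7
finger_force: 50.0
{'clock': 5.4, 'joints': array([-7.38975783e-02,  4.25014402e-01,  1.83005245e+00, -3.59948847e-06,
        8.86234383e-01,  1.19982117e-02]), 'qd': array([-0.00138133,  0.03875397, -0.05339596,  0.0007217 ,  0.01847707,
        0.00026165]), 'effort': array([ 8.50311597e-03, -5.34220254e+01, -2.74814951e+01,  6.82666618e-02,
       -1.02888516e-03,  1.16908952e-03]), 'eef_pos': array([ 4.97245398e+02, -1.12859168e-01,  2.24642204e+01]), 'eef_rot': array([ 3.14130122e+00, -7.07444258e-07,  1.48490281e+00]), 'wrist_force': array([ 0.23407311, -0.09732986, -2.89135809]), 'moment': array([-0.07952617, -0.07814367,  0.01526526]), 'finger_force': 49.99874532222748, 'finger_gap': 23.72432115546576}
```

```bash
python3 -m inch '[{"gripper":0,"dx":0.0005,"dy":0,"dz":0,"wx":0,"wy":0,"wz":0},{"gripper":0,"dx":0.001,"dy":0,"dz":0,"wx":0,"wy":0,"wz":0},{"gripper":0,"dx":0.0015,"dy":0,"dz":0,"wx":0,"wy":0,"wz":0},{"gripper":0,"dx":0.002,"dy":0,"dz":0,"wx":0,"wy":0,"wz":0},{"gripper":0,"dx":0.002,"dy":0,"dz":0,"wx":0,"wy":0,"wz":0}]'
python3 -c "from cell import manip as m;print(m.read_state()['moment'],m.read_state()['wrist_force'])"
```

```text
clock: 5.82
eef_pos: [498.6, 0.0, 22.5]
eef_rot: [3.142, -0.0, 1.485]
wrist_force: [0.2, -0.3, -2.1]
finger_gap: 23.3
finger_force: 50.0
[-0.0294148  -0.08901196 -0.00092949] [ 0.19778297 -0.25524674 -2.09589831]
```

```bash
python3 -m inch '[{"gripper":0,"dx":0,"dy":0,"dz":-0.0005,"wx":0,"wy":0,"wz":0},{"gripper":0,"dx":0.0005,"dy":0,"dz":-0.0006,"wx":0,"wy":0,"wz":0},{"gripper":0,"dx":0.001,"dy":0,"dz":-0.0006,"wx":0,"wy":0,"wz":0},{"gripper":0,"dx":0.0015,"dy":0,"dz":-0.0006,"wx":0,"wy":0,"wz":0},{"gripper":0,"dx":0.002,"dy":0,"dz":-0.0006,"wx":0,"wy":0,"wz":0}]'
python3 -c "from cell import manip as m;print(m.read_state()['moment'],m.read_state()['wrist_force'])"
python3 -m inch '[{"gripper":0,"dx":0.0005,"dy":0,"dz":0,"wx":0,"wy":0,"wz":0},{"gripper":0,"dx":0.001,"dy":0,"dz":0,"wx":0,"wy":0,"wz":0},{"gripper":0,"dx":0.001,"dy":0,"dz":0,"wx":0,"wy":0,"wz":0},{"gripper":0,"dx":0.0015,"dy":0,"dz":0,"wx":0,"wy":0,"wz":0},{"gripper":0,"dx":0.0015,"dy":0,"dz":0,"wx":0,"wy":0,"wz":0}]'
python3 -c "from cell import manip as m;print(m.read_state()['moment'],m.read_state()['wrist_force'])"
```

```text
clock: 6.23
eef_pos: [500.3, -0.0, 22.1]
eef_rot: [-3.141, 0.0, 1.485]
wrist_force: [-6.4, -0.0, 4.7]
finger_gap: 23.7
finger_force: 50.0
[-0.01683042  1.06083365  0.04955775] [-6.42638306 -0.02272678  4.69203897]
clock: 6.65
eef_pos: [501.9, 0.0, 22.0]
eef_rot: [-3.141, 0.0, 1.485]
wrist_force: [-6.2, -0.4, 5.8]
finger_gap: 23.5
finger_force: 50.0
[0.03653221 1.0633032  0.04775847] [-6.20928619 -0.37945443  5.75444851]
```

```bash
python3 -m inch '[{"gripper":0,"dx":0.0005,"dy":0,"dz":0,"wx":0,"wy":0,"wz":0},{"gripper":0,"dx":0.001,"dy":0,"dz":0,"wx":0,"wy":0,"wz":0},{"gripper":0,"dx":0.001,"dy":0,"dz":0,"wx":0,"wy":0,"wz":0},{"gripper":0,"dx":0.0015,"dy":0,"dz":0,"wx":0,"wy":0,"wz":0},{"gripper":0,"dx":0.0015,"dy":0,"dz":0,"wx":0,"wy":0,"wz":0}]'
python3 -c "from cell import manip as m;print(m.read_state()['moment'],m.read_state()['wrist_force'])"
```

```text
clock: 7.07
eef_pos: [503.4, -0.0, 22.1]
eef_rot: [-3.141, 0.0, 1.485]
wrist_force: [-4.9, -1.0, 5.8]
finger_gap: 23.4
finger_force: 50.0
[-0.03601915  1.01783289 -0.05466751] [-4.94441638 -1.0281353   5.76295509]
```

```bash
python3 -m inch '[{"gripper":0,"dx":0.0003,"dy":0,"dz":0,"wx":0,"wy":0,"wz":0},{"gripper":0,"dx":0.0005,"dy":0,"dz":0,"wx":0,"wy":0,"wz":0},{"gripper":0,"dx":0.0008,"dy":0,"dz":0,"wx":0,"wy":0,"wz":0},{"gripper":0,"dx":0.001,"dy":0,"dz":0,"wx":0,"wy":0,"wz":0},{"gripper":0,"dx":0.001,"dy":0,"dz":0,"wx":0,"wy":0,"wz":0}]'
python3 -c "from cell import manip as m;print(m.read_state()['moment'],m.read_state()['wrist_force'])"
```

```text
clock: 7.48
eef_pos: [503.6, -0.0, 22.1]
eef_rot: [-3.139, 0.0, 1.485]
wrist_force: [-11.3, -0.9, 11.4]
finger_gap: 23.4
finger_force: 50.0
[-0.14773655  2.24652991  0.0838047 ] [-11.34295872  -0.92701555  11.36844869]
```

```bash
python3 -m inch '[{"gripper":0,"dx":0.0005,"dy":0,"dz":0,"wx":0,"wy":0,"wz":0},{"gripper":0,"dx":0.001,"dy":0,"dz":0,"wx":0,"wy":0,"wz":0},{"gripper":0,"dx":0.0015,"dy":0,"dz":0,"wx":0,"wy":0,"wz":0},{"gripper":0,"dx":0.002,"dy":0,"dz":0,"wx":0,"wy":0,"wz":0},{"gripper":0,"dx":0.002,"dy":0,"dz":0,"wx":0,"wy":0,"wz":0}]'
python3 -c "from cell import manip as m;print(m.read_state()['moment'],m.read_state()['wrist_force'],m.read_state()['eef_rot'])"
```

```text
clock: 7.9
eef_pos: [503.7, -0.0, 22.1]
eef_rot: [-3.134, 0.001, 1.485]
wrist_force: [-27.2, -1.5, 24.7]
finger_gap: 23.8
finger_force: 50.0
[-0.30115506  5.16917867  0.16552377] [-27.16273659  -1.46729124  24.70947738] [-3.13429410e+00  6.64830756e-04  1.48538489e+00]
```

```bash
python3 -m inch '[{"gripper":0,"dx":0,"dy":0,"dz":0.0003,"wx":0,"wy":-0.2,"wz":0},{"gripper":0,"dx":0,"dy":0,"dz":0.0005,"wx":0,"wy":-0.4,"wz":0},{"gripper":0,"dx":0,"dy":0,"dz":0.0005,"wx":0,"wy":-0.4,"wz":0},{"gripper":0,"dx":0,"dy":0,"dz":0.0005,"wx":0,"wy":-0.4,"wz":0},{"gripper":0,"dx":0,"dy":0,"dz":0.0005,"wx":0,"wy":-0.4,"wz":0}]'
python3 -c "from cell import manip as m;print(m.read_state()['moment'],m.read_state()['wrist_force'],m.read_state()['eef_rot'])"
```

```text
clock: 8.32
eef_pos: [503.7, -0.0, 22.0]
eef_rot: [-3.141, 0.0, 1.485]
wrist_force: [-23.0, -1.5, 16.7]
finger_gap: 23.5
finger_force: 50.0
[-0.28853617  4.5948016   0.14478802] [-23.01472817  -1.45107282  16.70950905] [-3.14128356e+00  3.11725577e-05  1.48537300e+00]
```

Pressed home: 23 N with almost no yaw moment (about 6 mm offset), so it sits flush. Now I slide along the edge.

```bash
python3 -m inch '[{"gripper":0,"dx":0.0003,"dy":0.004,"dz":0,"wx":0,"wy":0,"wz":0},{"gripper":0,"dx":0.0007,"dy":0.008,"dz":0,"wx":0,"wy":0,"wz":0},{"gripper":0,"dx":0.001,"dy":0.012,"dz":0,"wx":0,"wy":0,"wz":0},{"gripper":0,"dx":0.0013,"dy":0.016,"dz":0,"wx":0,"wy":0,"wz":0},{"gripper":0,"dx":0.0017,"dy":0.02,"dz":0,"wx":0,"wy":0,"wz":0}]'
python3 -c "from cell import manip as m;print(m.read_state()['moment'],m.read_state()['wrist_force'],m.read_state()['eef_rot'])"
```

```text
clock: 8.73
eef_pos: [505.1, 17.3, 22.1]
eef_rot: [-3.141, 0.004, 1.485]
wrist_force: [-26.7, -28.0, 20.3]
finger_gap: 23.6
finger_force: 50.0
[-5.00904073  5.28037766  0.0892417 ] [-26.74929805 -28.00485134  20.27035811] [-3.14076404  0.00430825  1.48527829]
```

```bash
python3 -m inch '[{"gripper":0,"dx":-0.0005,"dy":0.0,"dz":0.0008,"wx":0,"wy":0,"wz":0},{"gripper":0,"dx":-0.0003,"dy":0.002,"dz":0.001,"wx":0,"wy":0,"wz":0},{"gripper":0,"dx":0,"dy":0.006,"dz":0.001,"wx":0,"wy":0,"wz":0},{"gripper":0,"dx":0.0004,"dy":0.01,"dz":0.001,"wx":0,"wy":0,"wz":0},{"gripper":0,"dx":0.0008,"dy":0.014,"dz":0.001,"wx":0,"wy":0,"wz":0}]'
python3 -c "from cell import manip as m;print(m.read_state()['moment'],m.read_state()['wrist_force'],m.read_state()['eef_rot'])"
```

```text
clock: 9.15
eef_pos: [506.3, 33.0, 22.2]
eef_rot: [3.142, 0.002, 1.485]
wrist_force: [-16.2, -11.5, 3.1]
finger_gap: 23.7
finger_force: 50.0
[-2.19437922  3.13708781  0.14102601] [-16.22751888 -11.49075591   3.08245534] [3.14151815e+00 1.85128241e-03 1.48525385e+00]
```

```bash
python3 -m inch '[{"gripper":0,"dx":0.0003,"dy":0.003,"dz":0,"wx":0,"wy":0,"wz":0},{"gripper":0,"dx":0.0005,"dy":0.006,"dz":0,"wx":0,"wy":0,"wz":0},{"gripper":0,"dx":0.0008,"dy":0.009,"dz":0,"wx":0,"wy":0,"wz":0},{"gripper":0,"dx":0.001,"dy":0.012,"dz":0,"wx":0,"wy":0,"wz":0},{"gripper":0,"dx":0.0012,"dy":0.014,"dz":0,"wx":0,"wy":0,"wz":0}]'
python3 -c "from cell import manip as m;print(m.read_state()['moment'],m.read_state()['wrist_force'],m.read_state()['eef_rot'])"
python3 -m inch '[{"gripper":0,"dx":0.0002,"dy":0.002,"dz":0,"wx":0,"wy":0,"wz":0},{"gripper":0,"dx":0.0003,"dy":0.004,"dz":0,"wx":0,"wy":0,"wz":0},{"gripper":0,"dx":0.0005,"dy":0.006,"dz":0,"wx":0,"wy":0,"wz":0},{"gripper":0,"dx":0.0007,"dy":0.008,"dz":0,"wx":0,"wy":0,"wz":0},{"gripper":0,"dx":0.0008,"dy":0.01,"dz":0,"wx":0,"wy":0,"wz":0}]'
python3 - <<'E'
from h import *
st=manip.read_state();print(st["moment"],st["wrist_force"],st["eef_rot"])
s=manip.camera("scene");t=manip.camera("top")
a=np.zeros((600,800,3),np.uint8)
c=crop(s,260,220,130,100,4.2);d=crop(t,250,165,80,65,3.2)
a[:c.shape[0],:c.shape[1]]=c;a[:d.shape[0],546:546+d.shape[1]]=d[:,:254]
cv2.imwrite("pics/slide.png",a)
E
```

```text
clock: 9.57
eef_pos: [507.5, 47.0, 22.2]
eef_rot: [3.142, 0.002, 1.485]
wrist_force: [-16.7, -12.3, 3.7]
finger_gap: 23.5
finger_force: 50.0
[-2.27238933  3.14700644  0.16463839] [-16.69601107 -12.31646733   3.72573731] [3.14157402e+00 2.02616711e-03 1.48538707e+00]
clock: 9.98
eef_pos: [508.3, 56.5, 22.2]
eef_rot: [-3.142, 0.003, 1.485]
wrist_force: [-16.0, -14.3, 4.0]
finger_gap: 23.8
finger_force: 50.0
[-2.67515395  3.12998552  0.08874129] [-15.95078891 -14.26805155   3.98077029] [-3.14150681e+00  2.63316967e-03  1.48528978e+00]
```

View pics/slide.png

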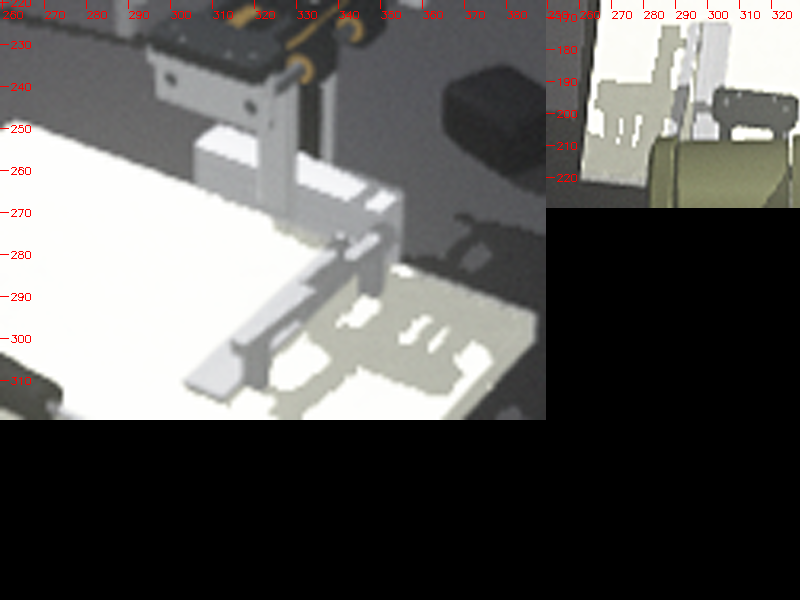

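The picture shows the stock against the edge and the blade, tip at (310,312), just meeting the free foot at (321,310). The side force is up 2 N, which fits. I continue slowly.

```bash
python3 -m inch '[{"gripper":0,"dx":0.0001,"dy":0.0015,"dz":0,"wx":0,"wy":0,"wz":0},{"gripper":0,"dx":0.0002,"dy":0.003,"dz":0,"wx":0,"wy":0,"wz":0},{"gripper":0,"dx":0.0003,"dy":0.004,"dz":0,"wx":0,"wy":0,"wz":0},{"gripper":0,"dx":0.0004,"dy":0.005,"dz":0,"wx":0,"wy":0,"wz":0},{"gripper":0,"dx":0.0005,"dy":0.006,"dz":0,"wx":0,"wy":0,"wz":0}]'
python3 -c "from cell import manip as m;print(m.read_state()['moment'],m.read_state()['wrist_force'],m.read_state()['eef_rot'])"
python3 -m inch '[{"gripper":0,"dx":0.0001,"dy":0.0004,"dz":0,"wx":0,"wy":0,"wz":0},{"gripper":0,"dx":0.0001,"dy":0.0008,"dz":0,"wx":0,"wy":0,"wz":0},{"gripper":0,"dx":0.0001,"dy":0.0012,"dz":0,"wx":0,"wy":0,"wz":0},{"gripper":0,"dx":0.0001,"dy":0.0016,"dz":0,"wx":0,"wy":0,"wz":0},{"gripper":0,"dx":0.0001,"dy":0.002,"dz":0,"wx":0,"wy":0,"wz":0}]'
python3 -c "from cell import manip as m;print(m.read_state()['moment'],m.read_state()['wrist_force'],m.read_state()['eef_rot'])"
```

```text
clock: 10.5
eef_pos: [508.8, 62.5, 22.2]
eef_rot: [-3.142, 0.003, 1.485]
wrist_force: [-16.5, -14.3, 3.7]
finger_gap: 23.3
finger_force: 50.0
[-2.6983935   3.22847782  0.07749848] [-16.47003496 -14.3057397    3.65961538] [-3.14155316e+00  2.64909741e-03  1.48532841e+00]
clock: 10.92
eef_pos: [509.0, 64.5, 22.2]
eef_rot: [3.141, 0.003, 1.485]
wrist_force: [-15.9, -14.4, 4.0]
finger_gap: 23.9
finger_force: 50.0
[-2.56141943  3.04927087  0.14752909] [-15.94142438 -14.43710202   3.99757037] [3.14143303e+00 2.51749702e-03 1.48518680e+00]
```

```bash
for i in 1 2; do python3 -m inch '[{"gripper":0,"dx":0,"dy":0.0003,"dz":0,"wx":0,"wy":0,"wz":0},{"gripper":0,"dx":0.0001,"dy":0.0006,"dz":0,"wx":0,"wy":0,"wz":0},{"gripper":0,"dx":0.0001,"dy":0.0009,"dz":0,"wx":0,"wy":0,"wz":0},{"gripper":0,"dx":0.0001,"dy":0.0012,"dz":0,"wx":0,"wy":0,"wz":0},{"gripper":0,"dx":0.0001,"dy":0.0012,"dz":0,"wx":0,"wy":0,"wz":0}]'
python3 -c "from cell import manip as m;print(m.read_state()['moment'],m.read_state()['wrist_force'],m.read_state()['eef_rot'])"; done
```

```text
clock: 11.33
eef_pos: [509.0, 65.0, 22.3]
eef_rot: [-3.142, 0.004, 1.485]
wrist_force: [-16.6, -20.4, 6.3]
finger_gap: 23.6
finger_force: 50.0
[-3.784091    3.30381286  0.07027762] [-16.58800521 -20.42178766   6.25706771] [-3.14153381  0.00367371  1.48528045]
clock: 11.75
eef_pos: [509.0, 65.3, 22.4]
eef_rot: [-3.141, 0.005, 1.485]
wrist_force: [-20.2, -27.7, 9.6]
finger_gap: 23.4
finger_force: 50.0
[-5.24143777  3.69713311  0.03332903] [-20.16582827 -27.66408269   9.62829192] [-3.14118744  0.00497813  1.48517582]
```

The side force is rising at y≈65.0 (predicted 64.8), so the blade is against the screwed foot. I ease off the load before letting go.

```bash
python3 -m inch '[{"gripper":0,"dx":0,"dy":-0.0004,"dz":-0.0002,"wx":0,"wy":0,"wz":0},{"gripper":0,"dx":0,"dy":-0.0008,"dz":-0.0003,"wx":0,"wy":0,"wz":0},{"gripper":0,"dx":0,"dy":-0.0012,"dz":-0.0003,"wx":0,"wy":0,"wz":0},{"gripper":0,"dx":0,"dy":-0.0016,"dz":-0.0003,"wx":0,"wy":0,"wz":0},{"gripper":0,"dx":0,"dy":-0.0018,"dz":-0.0003,"wx":0,"wy":0,"wz":0}]'
python3 - <<'E'
from h import *
st=manip.read_state();print(st["moment"],st["wrist_force"],st["eef_rot"])
E
```

```text
clock: 12.17
eef_pos: [509.0, 65.1, 22.1]
eef_rot: [-3.141, 0.002, 1.485]
wrist_force: [-18.1, -12.4, 7.7]
finger_gap: 23.4
finger_force: 50.0
[-2.18827547  3.58108989  0.08221365] [-18.05387591 -12.41784937   7.7386699 ] [-3.14130452e+00  2.37439527e-03  1.48497377e+00]
```

```bash
python3 -m inch '[{"gripper":0,"dx":-0.0003,"dy":-0.0004,"dz":0,"wx":0,"wy":0,"wz":0},{"gripper":0,"dx":-0.0006,"dy":-0.0008,"dz":0,"wx":0,"wy":0,"wz":0},{"gripper":0,"dx":-0.0008,"dy":-0.001,"dz":0,"wx":0,"wy":0,"wz":0},{"gripper":0,"dx":-0.0008,"dy":-0.0012,"dz":0,"wx":0,"wy":0,"wz":0},{"gripper":0,"dx":-0.0008,"dy":-0.0012,"dz":0,"wx":0,"wy":0,"wz":0}]'
python3 - <<'E'
from h import *
st=manip.read_state();print(st["moment"],st["wrist_force"],st["eef_rot"])
E
```

```text
clock: 12.58
eef_pos: [508.9, 65.0, 22.1]
eef_rot: [3.14, 0.001, 1.485]
wrist_force: [-12.3, -4.3, 1.1]
finger_gap: 23.6
finger_force: 50.0
[-0.7144134   2.38462633  0.04044516] [-12.28131728  -4.2681847    1.11879646] [3.14006162e+00 6.06722557e-04 1.48509199e+00]
```

```bash
python3 -m inch '[{"gripper":0,"dx":-0.0003,"dy":-0.0001,"dz":0,"wx":0,"wy":0,"wz":0},{"gripper":0,"dx":-0.0005,"dy":-0.0001,"dz":-0.0002,"wx":0,"wy":0,"wz":0},{"gripper":0,"dx":-0.0005,"dy":-0.0001,"dz":-0.0002,"wx":0,"wy":0,"wz":0},{"gripper":0,"dx":-0.0005,"dy":-0.0001,"dz":-0.0002,"wx":0,"wy":0,"wz":0},{"gripper":0,"dx":-0.0005,"dy":-0.0001,"dz":-0.0002,"wx":0,"wy":0,"wz":0}]' 20
python3 -m inch '[{"gripper":0,"dx":0,"dy":0,"dz":0,"wx":0,"wy":0,"wz":0},{"gripper":0,"dx":0,"dy":0,"dz":0,"wx":0,"wy":0,"wz":0},{"gripper":0,"dx":0,"dy":0,"dz":0,"wx":0,"wy":0,"wz":0},{"gripper":0,"dx":0,"dy":0,"dz":0,"wx":0,"wy":0,"wz":0},{"gripper":0,"dx":0,"dy":0,"dz":0,"wx":0,"wy":0,"wz":0}]' 3
python3 -m inch '[{"gripper":0.3,"dx":0,"dy":0,"dz":0,"wx":0,"wy":0,"wz":0},{"gripper":0.35,"dx":0,"dy":0,"dz":0,"wx":0,"wy":0,"wz":0},{"gripper":0.4,"dx":0,"dy":0,"dz":0,"wx":0,"wy":0,"wz":0},{"gripper":0.45,"dx":0,"dy":0,"dz":0,"wx":0,"wy":0,"wz":0},{"gripper":0.5,"dx":0,"dy":0,"dz":0,"wx":0,"wy":0,"wz":0}]'
```

```text
clock: 13.0
eef_pos: [508.9, 64.9, 22.1]
eef_rot: [3.139, 0.0, 1.485]
wrist_force: [-9.3, -3.5, 2.0]
finger_gap: 23.9
finger_force: 20.0
clock: 13.42
eef_pos: [509.5, 64.9, 22.2]
eef_rot: [3.137, 0.0, 1.485]
wrist_force: [-6.5, -2.9, -1.9]
finger_gap: 25.4
finger_force: 3.0
clock: 13.83
eef_pos: [510.8, 65.3, 23.0]
eef_rot: [3.134, -0.001, 1.485]
wrist_force: [0.0, -0.7, 0.2]
finger_gap: 45.6
finger_force: 0.0
```

Released, with zero force. I raise straight up, back away and look.

```bash
python3 -m inch '[{"gripper":0.5,"dx":0,"dy":0,"dz":0.01,"wx":0,"wy":0,"wz":0},{"gripper":0.5,"dx":0,"dy":0,"dz":0.03,"wx":0,"wy":0,"wz":0},{"gripper":0.5,"dx":0,"dy":0,"dz":0.06,"wx":0,"wy":0,"wz":0},{"gripper":0.5,"dx":0,"dy":0,"dz":0.1,"wx":0,"wy":0,"wz":0},{"gripper":0.5,"dx":0,"dy":0,"dz":0.14,"wx":0,"wy":0,"wz":0}]'
for i in 1 2; do python3 -m inch '[{"gripper":0.5,"dx":-0.02,"dy":-0.025,"dz":0,"wx":0,"wy":0,"wz":0},{"gripper":0.5,"dx":-0.04,"dy":-0.055,"dz":0,"wx":0,"wy":0,"wz":0},{"gripper":0.5,"dx":-0.06,"dy":-0.085,"dz":0,"wx":0,"wy":0,"wz":0},{"gripper":0.5,"dx":-0.07,"dy":-0.115,"dz":0,"wx":0,"wy":0,"wz":0},{"gripper":0.5,"dx":-0.07,"dy":-0.13,"dz":0,"wx":0,"wy":0,"wz":0}]';done
python3 - <<'E'
from h import *
s=manip.camera("scene");t=manip.camera("top")
cv2.imwrite("pics/top_end.png",t);cv2.imwrite("pics/scene_end.png",s)
a=np.zeros((600,800,3),np.uint8)
c=crop(s,270,220,110,100,3.6);d=crop(t,255,160,75,100,5.3)
a[:c.shape[0],:c.shape[1]]=c;a[:d.shape[0],400:400+d.shape[1]]=d[:,:400]
cv2.imwrite("pics/end.png",a)
E
```

```text
clock: 14.25
eef_pos: [510.0, 65.3, 165.0]
eef_rot: [3.135, -0.001, 1.485]
wrist_force: [0.6, -0.9, 0.2]
finger_gap: 47.0
finger_force: 0.0
clock: 14.67
eef_pos: [439.0, -66.8, 164.0]
eef_rot: [3.134, -0.0, 1.484]
wrist_force: [1.4, 0.6, 0.3]
finger_gap: 47.2
finger_force: 0.0
clock: 15.08
eef_pos: [369.0, -197.0, 163.9]
eef_rot: [3.134, 0.0, 1.483]
wrist_force: [0.3, 0.2, 0.3]
finger_gap: 46.9
finger_force: 0.0
```

View pics/end.png

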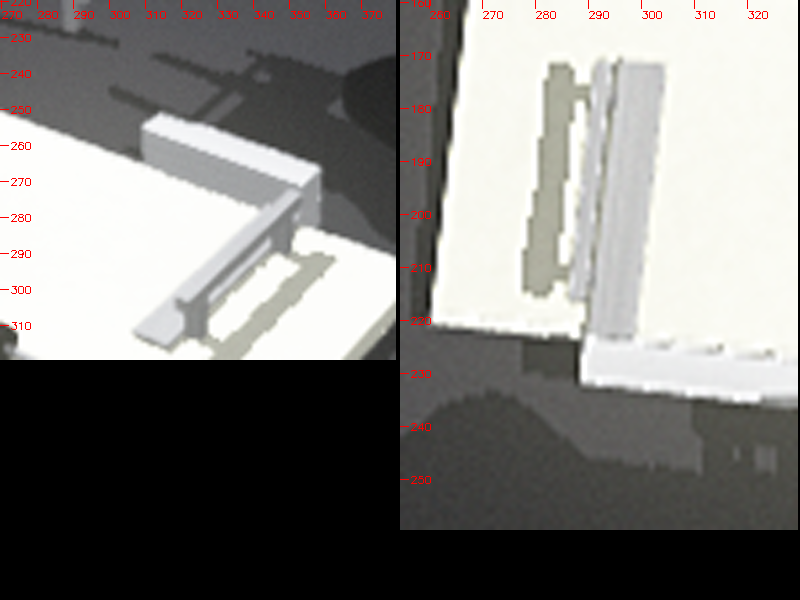

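The end picture shows the stock along the door edge (289,224)→(330,229) with the handle parallel to and against the blade, (288,216)–(292,172). One quick check of the squareness in numbers.

```bash
python3 - <<'E'
from h import *
t0=cv2.imread("pics/top0.png",0).astype(float);t1=cv2.imread("pics/top_end.png",0).astype(float)
def edge(im,cols,r0,r1,z):
    p=[]
    for c in cols:
        g=np.diff(im[r0:r1,c]);k=g.argmin()
        if g[k]>-40: continue
        w=-np.clip(g[max(k-2,0):k+3],None,0);r=r0+.5+(w*np.arange(max(k-2,0),max(k-2,0)+len(w))).sum()/w.sum()
        p.append(plane("top",(c,r),z)[:2])
    p=np.array(p)
    for _ in range(3):
        f=np.polyfit(p[:,1],p[:,0],1);e=p[:,0]-np.polyval(f,p[:,1]);p=p[abs(e)<max(1.2,2*e.std())]
    return f,len(p),e.std()
a=edge(t0,range(264,378),215,240,18);b=edge(t1,range(293,326),226,242,46)
for n,q in(("door",a),("stock back",b)):print(n,-np.degrees(np.arctan(q[0][0])),q)
y=65;print("gap-ish (24 expected)",(np.polyval(a[0],y)-np.polyval(b[0],y))*np.cos(np.arctan(a[0][0])))
E
```

```text
door -4.796025072288461 (array([8.39024818e-02, 5.14430527e+02]), 114, np.float64(0.22398723962005357))
stock back -5.13600228337864 (array([8.98810213e-02, 4.90232710e+02]), 30, np.float64(0.3679752391985099))
gap-ish (24 expected) 23.725847805314444
```

The stock is parallel to the edge within measuring noise and its back face is 23.7 mm from the edge (24 mm expected), so it is flush.

```bash
python3 -c "from cell import manip as m;print(m.sign_off())"
```

```text
the job is handed in; nothing more can be done
None
```

The job is handed in: the square stands flush on the door's near edge, its blade has swung the handle true against the screwed foot, and the gripper has let go and is clear; I moved nothing else and used about 15 s of the 54 s.

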